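# Seat a sample wand in its transport tube

### The arm

A 7-joint arm with a two-finger parallel gripper is mounted at the origin on the work surface. World frame = base frame: x ahead of the robot, y to its left, z up, the work surface at z = 0. Lengths are in m, angles in rad, forces in N, time in s.
With the tool pointing down it reaches from about 0.425 to 0.875 m from the base axis. Payload 4.7 kg.
Tool frame: the origin (TCP) lies at the very end of the fingers, on their centre line; the grasp point (between the pads) lies 19 mm behind it; z points along the fingers, y is the line along which they close (so a half turn about z gives the same grasp; the last joint's range is limited). The gripper opens to 87 mm and grips with 3 to 60 N. Pads are 19 mm wide; open, the fingers measure 117 mm over their backs; the gripper's body (75 mm by 190 mm) begins 51 mm behind the grasp point.
Start: joints at [1.213, 0.321, -0.07, 1.45, 0.023, 1.371, -0.057], TCP at [0.236, -0.606, 0.188] pointing down, gripper open.
Joint ranges: [-2.86, 2.86], [-0.3, 2.09], [-1.38, 1.24], [0.06, 2.45], [-1.56, 4.7], [0.09, 2.05], [-2.69, 2.69]. Speed limits (rad/s): [2.57, 2.57, 3.14, 3.14, 3.14, 3.14, 3.14].

### API

Orientations are given as a rotation vector (axis times angle).
In Python, from bench import ctrl, get_image, job gives the robot as it stands.
- The arm moves only by the shell command python3 -m crank 'ROWS' [FORCE]. ROWS is JSON, a list that holds one entry, the list of rows, each a list of 5 numbers: the shift along the tool's x, y, z in mm, then the turn about the tool's z in rad, then the closure, from -1 (fully open) to 1 (shut), so that 0 is half open. A call has 1 to 10 rows; each row shifts and turns the commanded pose from where the row before left it, along the tool's axes as they then stand; what a row does not reach is not made up. A row lasts 1/12 s, in which the tool goes at most 41.7 mm and 7.16 degrees, less where a joint would pass 70% of its speed; a pose out of reach is approached as far as the arm can. A call with a gripper value outside its range is refused whole. The fingers move at their own pace and stop on an object; FORCE is the grip in N (left out, the last holds). Time passes only in rows, so rows that do not move let the fingers close. It gives the time, the measured TCP pose, the force, the opening and the grip force at its end, in the units of the state.
- ctrl.get_state(): the state, without advancing time (a new reading comes with each control period).
- get_image(name): name is "scene" or "top" or "wrist"; returns a dict with "pixels" (384x512x3 uint8, red, green, blue), "fx", "fy", "cx", "cy" (pixels), "k1" (the pictures are not rectified: a ray, as slopes to the right and down, at radius r is drawn at 1 + k1 r^2 times it, then the intrinsics apply), "T" (4x4, takes a point from camera to world coordinates); the wrist camera has in their place "T_tool_cam" (4x4, takes a point from camera to tool coordinates, whose origin is the TCP and whose axes are the flange's). Camera axes: x right, y down, z forward; pixel columns grow to the right and rows downward; lengths in m; the calibration is good to about 2 mm. A picture is of the moment at which its call begins: read the wrist's pose just before it. There is no depth.
- job.close_job(): hands the job in; it is judged then, once.
The state is a dict: "time": time; "joint_positions": joint angles; "qd": joint speeds; "joint_torque": joint torques, N m; "position": TCP position; "tool_rot": TCP orientation; "ft_force": force on the tool from outside, world axes, zero at the start; "torque": the same for the moment, N m; "grip_width": opening from 0.0 (shut) to 1.0 (fully open); "grip_force": force on a finger pad.
Only numpy, scipy, OpenCV 4.12 (cv2) and the standard library are available. Lean on these libraries where they do the work, as an engineer would, in place of code of your own. Each camera call takes 0.05 s, during which the arm holds its last target. There are 200 camera calls.

### The job

Lower the orange spacer sleeve gently over the white tube (do not drop it on) until it stands on the blue holder block, then put the blue wand's shaft into the tube and let go, so that the wand stands there by itself with its head well proud of the sleeve. After that press the wand straight down until its head rests on the sleeve, and move clear; leave the flask, the tub and the two other wands where they are.

Things in the scene. Friction and masses are not known exactly. Their poses are not given: they have to be found in the camera images.
- holder: Fixed blue block, 140 (its x) x 75 (its y) x 30 mm high; origin at the centre of its underside on the table, z up. The white tube stands on its centre. Two dark upright posts, 16 mm in diameter, stand on it at x = -55 and +55 mm and rise to z = 100 mm; the tube's +y and -y sides are free.
- tube_mouth (a point): Centre of the white tube's mouth, 114 mm above the table; axes as the holder's. Tube: 23 mm outside, 12 mm bore (11.4 mm just below the funnel), upright from the block's top (30 mm above the table) to 114 mm; its top 6 mm flare to a funnel lip, 29 mm outside, about 17 mm bore. Slippery plastic.
- plunger (a joint): Depth in m of a stiff black disc in the tube's bore. At 0 its top is 52 mm below the tube's mouth; it starts at 0 to 0.005 and slides down to 0.027. It needs about 6 N (8 N at 30 mm/s) to go down and stays where pushed; the wand's weight does not move it. With the sleeve on and the wand home it reads about 0.026.
- sleeve_center (a point): Centre (half-way up) of the loose orange spacer sleeve, standing upright on the table: square outside, 46 x 46 mm (flat sides facing its x and y), round 36 mm bore, 90 mm high, about 0.15 kg. z is its axis. The tub and the flask stand close by on its +x and -x sides. Once on the holder block its top stands 120 mm above the table, 6 mm above the tube's lip.
- wand_grip (a point): Centre of the grip of the loose blue wand (0.12 kg), upright in one of the rack's holes at first. Grip: round, 24 mm in diameter, 40 mm high, flat top; below it a head disc 50 mm in diameter, 12 mm thick. z is the wand's axis, up. Home, with the head on the sleeve, this point is 152 mm above the table; standing on the plunger before pressing, 21 to 26 mm higher.
- wand_tip (a point): Tapered tip of the blue wand's steel shaft, which is 10 mm in diameter and 84 mm long up to the head; 116 mm below wand_grip; same axes.
- rack: Fixed grey block, 75 (its x) x 200 (its y) x 100 mm high, origin at the centre of its underside on the table. Three holes of 13 mm bore, 90 mm deep, lie at y = -65, 0 and +65 mm; a wand hangs upright in each with its head on the rack's top, its tip 16 mm and its grip's centre 132 mm above the table.
- spare_a_grip (a point): Centre of the grip of the white wand in the rack, of the blue wand's shape and size; to be left there.
- spare_b_grip (a point): Centre of the grip of the grey wand in the rack, of the blue wand's shape and size; to be left there.
- tub_center (a point): Centre of a small blue tub with a turquoise lid, 60 mm in diameter and 62 mm high, standing close to one side of the orange sleeve; to be left there.
- flask_center (a point): Centre of an amber jar with a white cap, 42 mm in diameter and 80 mm high, standing close to the other side of the orange sleeve; to be left there.
Things that resemble listed ones, but are neither listed nor needed, are in the scene too. Leave any pink or yellow look-alike of the part that bears wand_grip alone.

How it is judged:
By the outcome, as a careful person would: the job done as asked, in the order asked, and still so for the second after the job is handed in, with the robot touching nothing.
It also fails if it takes over 72 s, if anything falls off the work surface, if the arm or the gripper's body presses on something with over 40 N, if the wrist force passes 120 N, or if a joint passes its speed limit or range.

## Working session

There is one attempt and no reset: what is moved stays moved. The work goes in short steps, Python scripts to look and compute and a shell command to move; the robot and the scene stay as the last step left them, time stands still between calls to the robot, and variables do not carry over. Pictures are saved under pics/ and viewed, at most 10 in all, crops included, and the job is handed in when it is done.

```bash
ls; mkdir -p pics
python3 - <<'E'
from bench import ctrl,get_image
import cv2,numpy as np
s=ctrl.get_state()
for k in("time","position","tool_rot","ft_force","grip_width"):print(k,s[k])
for n in("scene","top"):
    d=get_image(n);cv2.imwrite(f"pics/{n}0.png",d["pixels"][:,:,::-1])
    print(n,{k:d[k] for k in d if k!="pixels"})
E
```

```text
pics
time 0.0
position [ 0.23588502 -0.60505795  0.18718725]
tool_rot [-3.08567385e+00 -5.80416860e-01  6.98161241e-04]
ft_force [0.77103518 0.27292824 1.4860633 ]
grip_width 1.0031079819440498
scene {'fx': 438.3939525803582, 'fy': 438.3939525803582, 'cx': 266.2650191594912, 'cy': 197.34321806955063, 'k1': 0.003296612229112886, 'T': array([[-0.07628872,  0.80787868, -0.58439033,  1.20104034],
       [ 0.99697719,  0.053156  , -0.05666505,  0.09530409],
       [-0.01471463, -0.58694674, -0.80949182,  1.04880344],
       [ 0.        ,  0.        ,  0.        ,  1.        ]])}
top {'fx': 378.9946733493444, 'fy': 378.9946733493444, 'cx': 255.65727514311564, 'cy': 186.55433087724373, 'k1': 0.003622368371722389, 'T': array([[ 0.02701136, -0.99713675,  0.07063063,  0.42034471],
       [-0.99961199, -0.02742397, -0.00487851,  0.03146578],
       [ 0.00680151, -0.07047145, -0.99749061,  1.15429088],
       [ 0.        ,  0.        ,  0.        ,  1.        ]])}
```

View pics/scene0.png

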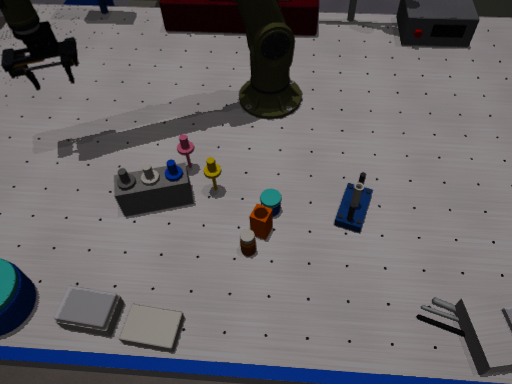

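View pics/top0.png

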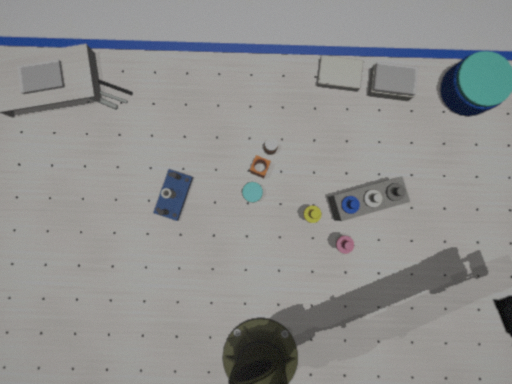

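The top view shows the orange sleeve at (260,166) between the tub (252,192) and the flask cap (271,146). The holder is at (173,195) with the white tube at (166,193), and the rack wands are blue (350,204), white (373,198) and grey (395,191). Blue wand candidates are blue in the rack (350,204), yellow (313,214) and pink (345,244). The task wants the blue one in the rack. The sleeve has no rival. The big teal tub at (484,80) is not the small tub.

```bash
cat > h.py <<'E'
import cv2,numpy as np
from bench import ctrl,get_image
from scipy.spatial.transform import Rotation as R
def tool_T():
    s=ctrl.get_state();T=np.eye(4);T[:3,:3]=R.from_rotvec(s["tool_rot"]).as_matrix();T[:3,3]=s["position"];return T
def grab(n):
    T=tool_T();d=get_image(n)
    if n=="wrist": d["T"]=T@d["T_tool_cam"]
    return d
def ray(d,uv):
    p=np.array([(uv[0]-d["cx"])/d["fx"],(uv[1]-d["cy"])/d["fy"]]);q=p.copy()
    for _ in range(5): q=p/(1+d["k1"]*(q@q))
    v=d["T"][:3,:3]@np.array([*q,1]);return d["T"][:3,3],v/np.linalg.norm(v)
def onz(d,uv,z):
    o,v=ray(d,uv);return o+v*(z-o[2])/v[2]
def two(d1,u1,d2,u2):
    o1,v1=ray(d1,u1);o2,v2=ray(d2,u2)
    t=np.linalg.lstsq(np.c_[v1,-v2],o2-o1,rcond=None)[0];a=o1+t[0]*v1;b=o2+t[1]*v2
    return (a+b)/2,np.linalg.norm(a-b)
def proj(d,p):
    c=np.linalg.inv(d["T"])@np.r_[p,1];q=c[:2]/c[2];q=q*(1+d["k1"]*(q@q));return q*[d["fx"],d["fy"]]+[d["cx"],d["cy"]]
def blobs(d,lo,hi,amin=20):
    hsv=cv2.cvtColor(d["pixels"],cv2.COLOR_RGB2HSV);m=cv2.inRange(hsv,np.array(lo),np.array(hi))
    cs,_=cv2.findContours(m,cv2.RETR_EXTERNAL,cv2.CHAIN_APPROX_NONE)
    return sorted([c for c in cs if cv2.contourArea(c)>=amin],key=cv2.contourArea,reverse=True)
E
python3 - <<'E'
from h import *
t=grab("top")
names={"orange":((4,150,80),(15,255,255)),"blue":((105,120,40),(125,255,255)),"teal":((80,80,80),(100,255,255)),"yellow":((22,120,80),(34,255,255))}
for n,(lo,hi) in names.items():
    for c in blobs(t,lo,hi)[:5]:
        r=cv2.minAreaRect(c);print(n,cv2.contourArea(c),np.round(r[0],1),np.round(r[1],1),round(r[2],1))
for n,uv,z in[("sleeve",(260,166),.09),("tub",(252,192),.062),("flask",(271,146),.08),("tube",(166.5,193),.114),("blue",(350.5,204),.112),("white",(373,198),.112),("grey",(395,191),.112)]:
    print(n,onz(t,uv,z).round(3))
c=t["pixels"][130:260,140:420,::-1];cv2.imwrite("pics/c1.png",cv2.resize(c,None,fx=2.8,fy=2.8,interpolation=cv2.INTER_CUBIC))
E
```

```text
blue 3165.0 [238.4  47.6] [477.2   9. ] 1.8
blue 816.0 [462.4  94.3] [55.7 38. ] 54.6
blue 254.5 [172.8 194.6] [22.1 32.7] 20.6
blue 208.0 [350. 204.] [16. 16.] 90.0
blue 60.5 [502.5  55. ] [17.6  7.3] 4.4
teal 2312.0 [485.   78.5] [55. 52.] 90.0
teal 250.5 [252. 192.] [18. 18.] 90.0
yellow 190.5 [312.  213.5] [15. 16.] 90.0
sleeve [0.554 0.016 0.09 ]
tub [0.482 0.036 0.062]
flask [ 0.614 -0.015  0.08 ]
tube [0.47  0.27  0.114]
blue [ 0.453 -0.236  0.112]
white [ 0.471 -0.298  0.112]
grey [ 0.492 -0.358  0.112]
```

View pics/c1.png

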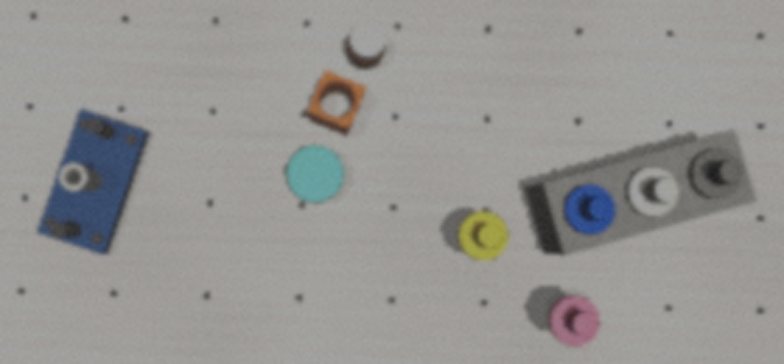

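The crop confirms it: the sleeve is at crop (336,102), the blue wand is the end wand in the rack at (590,208), and the yellow and pink ones stand outside the rack. Now I turn the fingers to the sleeve's free sides while rising, then travel.

```bash
python3 -m crank '[[[0,0,-12,0.124,-1],[0,0,-12,0.124,-1],[0,0,-12,0.124,-1],[0,0,-12,0.124,-1],[0,0,-12,0.124,-1],[0,0,-12,0.124,-1]]]'
python3 -m crank '[[[-4,39,0,0,-1],[-4,39,0,0,-1],[-4,39,0,0,-1],[-4,39,0,0,-1],[-4,39,0,0,-1],[-4,39,0,0,-1],[-4,39,0,0,-1],[-4,39,0,0,-1],[-4,39,0,0,-1],[-4,39,0,0,-1]]]'
```

```text
time: 0.65
position: [0.236, -0.6053, 0.2604]
tool_rot: [-3.085, 0.591, 0.001]
ft_force: [0.6, -0.3, -0.2]
grip_width: 1.003
grip_force: 0.0
time: 1.48
position: [0.0788, -0.8905, 0.2462]
tool_rot: [3.079, -0.59, -0.037]
ft_force: [-2.7, -1.3, -4.2]
grip_width: 0.994
grip_force: 0.0
```

I got the sign of tool y wrong: it points at −112°. Nothing was touched, so I reverse along −y.

```bash
python3 -m crank '[[[4,-40,-2,0,-1],[4,-40,-2,0,-1],[4,-40,-2,0,-1],[4,-40,-2,0,-1],[4,-40,-2,0,-1],[4,-40,-2,0,-1],[4,-40,-2,0,-1],[4,-40,-2,0,-1],[4,-40,-2,0,-1],[4,-40,-2,0,-1]]]'
python3 -m crank '[[[4,-40,0,0,-1],[4,-40,0,0,-1],[4,-40,0,0,-1],[4,-40,0,0,-1],[4,-40,0,0,-1],[4,-40,0,0,-1],[4,-40,0,0,-1],[4,-40,0,0,-1],[4,-40,0,0,-1],[4,-40,0,0,-1]]]'
```

```text
time: 2.32
position: [0.2574, -0.5624, 0.2741]
tool_rot: [3.085, -0.567, -0.005]
ft_force: [1.1, 0.2, 1.4]
grip_width: 0.999
grip_force: 0.0
time: 3.15
position: [0.4367, -0.203, 0.2718]
tool_rot: [3.084, -0.567, -0.005]
ft_force: [0.1, -0.2, 0.2]
grip_width: 1.002
grip_force: 0.0
```

```bash
python3 -m crank '[[[5,-38,0,0,-1],[5,-38,0,0,-1],[5,-38,0,0,-1],[5,-38,0,0,-1],[5,-38,0,0,-1],[5,-38,0,0,-1],[0,-18,0,0,-1],[0,0,0,0,-1],[0,0,0,0,-1]]]'
python3 - <<'E'
from h import *
d=grab("wrist");print(d["T"].round(3),d["fx"],d["k1"]);cv2.imwrite("pics/w1.png",d["pixels"][:,:,::-1])
import pickle;pickle.dump(d,open("w1.pkl","wb"))
E
```

```text
time: 3.9
position: [0.5518, 0.0156, 0.2699]
tool_rot: [3.085, -0.562, -0.006]
ft_force: [0.5, -0.8, -0.2]
grip_width: 0.999
grip_force: 0.0
[[-0.351 -0.89  -0.29   0.631]
 [-0.936  0.336  0.103 -0.012]
 [ 0.006  0.308 -0.951  0.466]
 [ 0.     0.     0.     1.   ]] 341.2028467759153 -0.053894899369488866
```

View pics/w1.png

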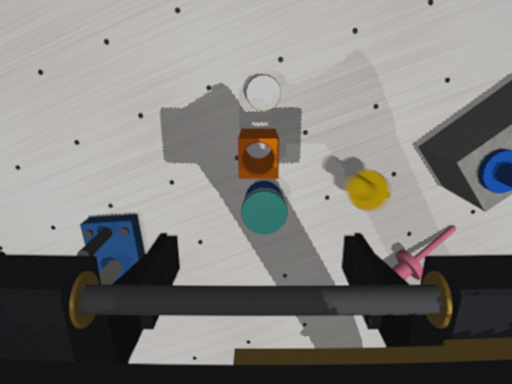

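The wrist view shows the sleeve at (259,153) between the flask (263,92) and the tub (264,208). The pink wand at (400,265) looks tilted, so I check it with the scene camera.

Run:
```python
from h import *
s=grab("scene");t=grab("top")
a=s["pixels"][100:280,90:400,::-1]
cv2.imwrite("pics/s2.png",cv2.resize(a,None,fx=2.5,fy=2.5,interpolation=cv2.INTER_CUBIC))
P0={"pink":((185,142),(345,244)),"yellow":((211,163),(313,214)),"blue":((172,168),(350,204))}
for n,(u,v) in P0.items(): print(n,two(s,u,t,v))
```

```text
pink (array([ 0.34379177, -0.22119108,  0.114459  ]), np.float64(7.612622643624906e-05))
yellow (array([ 0.42295845, -0.13195939,  0.11998874]), np.float64(0.00032832343552122184))
blue (array([ 0.4529707 , -0.23288544,  0.12616158]), np.float64(0.003929926037435797))
```

View pics/s2.png

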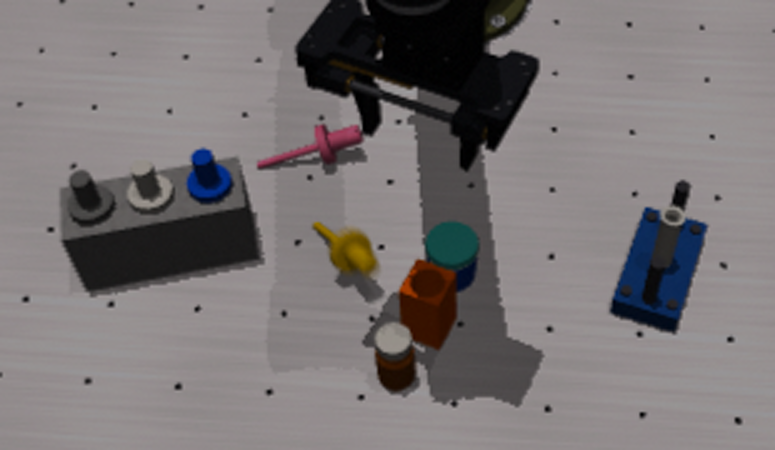

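Pink (crop 335,143) and yellow (crop 350,250) have fallen over. They had been balancing on their tips, about 0.14 m tall. My fingers stayed above 0.24 m and the force readings show no contact, so I leave them alone. Next I measure the sleeve and tube from the wrist.

Run:
```python
from h import *
d=grab("wrist");T=tool_T();print(T[:3,:2].round(3).tolist())
c=blobs(d,(4,140,60),(17,255,255))[0]
r=cv2.minAreaRect(c);print(cv2.contourArea(c),r)
p=c[:,0,:];ym=p[:,1].max();
for y in (130,140,150,160,170,175): 
    q=p[np.abs(p[:,1]-y)<=1];print(y,q[:,0].min(),q[:,0].max())
print(ym)
ap=cv2.approxPolyDP(c,4,True)[:,0,:];print(ap.tolist())
x0=p[(p[:,1]>165)&(p[:,1]<ym-1)][:,0]
bl,br=onz(d,(x0.min(),ym+.5),.09),onz(d,(x0.max()+.5,ym+.5),.09)
e=br-bl;w=np.linalg.norm(e);e/=w;n=np.array([e[1],-e[0],0]);
if n[0]<0:n=-n
ctr=(bl+br)/2+n*.023;print("w",w,"ctr",ctr,"edge ang",np.degrees(np.arctan2(e[1],e[0])))
D=ctr-T[:3,3];print("tool shift mm",(T[:3,:3].T@D*1000).round(1))
t=grab("top")
g=cv2.cvtColor(t["pixels"],cv2.COLOR_RGB2HSV)
m=blobs(t,(100,120,30),(125,255,255));c=[c for c in m if abs(cv2.minAreaRect(c)[0][0]-172.8)<6][0];b=cv2.boxPoints(cv2.minAreaRect(c))
W=np.array([onz(t,u,.03) for u in b]);print("holder",W.mean(0).round(4),[np.linalg.norm(W[i]-W[i-1]).round(4) for i in range(4)],np.degrees(np.arctan2(*(W[1]-W[0])[1::-1])),np.degrees(np.arctan2(*(W[2]-W[1])[1::-1])))
w=blobs(t,(0,0,150),(180,60,255),5)
cv2.imwrite("/tmp/x.png",t["pixels"])
gr=t["pixels"][180:206,155:180].mean(2).round().astype(int);print(gr[6:20,4:19])
```

```text
[[0.934, -0.358], [-0.358, -0.934], [-0.002, 0.007]]
1865.5 ((254.5, 154.5), (49.0, 41.0), 90.0)
130 239 272
140 235 275
150 235 275
160 234 275
170 236 274
175 236 274
179
[[240, 130], [235, 139], [236, 178], [274, 178], [272, 131]]
w 0.04408074769822067 ctr [0.55527571 0.01640791 0.09      ] edge ang -110.99731395165179
tool shift mm [  2.3  -6.3 180.2]
holder [0.4724 0.2699 0.03  ] [np.float64(0.0649), np.float64(0.0964), np.float64(0.0653), np.float64(0.0963)] -17.482379302217048 -108.41083221044069
[[184 182 172 137 109  96  95  95  98  95  94  93  96  93  91]
 [182 178 155 118 100 104 111 112 106  95  93  87  90  90  93]
 [184 172 139 113 121 134 147 147 139 119  94  81  83  77  88]
 [182 169 138 138 156 168 164 163 165 157 135  97  77  75  78]
 [177 158 144 159 169 158 142 136 145 163 158 122  86  76  81]
 [171 146 149 166 156 132 108  98 109 140 161 140 101  83  73]
 [168 144 156 166 138 112  92  84  88 118 161 162 115  89  80]
 [157 138 159 166 133 103  85  82  88 114 157 163 119  88  79]
 [145 122 150 165 141 109  91  85  94 129 160 151 110  85  81]
 [132 112 134 162 162 136 116 112 126 151 159 129  95  84  83]
 [120 104 112 140 162 164 159 160 162 163 141 107  87  84  83]
 [110  97  97 112 135 151 163 166 165 145 112  90  85  84  83]
 [102  97  94  98 106 117 129 127 121 111  97  91  89  87  90]
 [ 99  96  93  96  97  96  98  98  99  96  95  94  95  93  91]]
```

```bash
python3 -m crank '[[[2,-6,20,0,-1],[0,0,28,0,-1],[0,0,28,0,-1],[0,0,28,0,-1],[0,0,28,0,-1],[0,0,28,0,-1],[0,0,28,0,-1],[0,0,20,0,-1],[0,0,10,0,-1],[0,0,0,0,-1]]]' 20
python3 -m crank '[[[0,0,0,0,0.3],[0,0,0,0,0.3],[0,0,0,0,0.3],[0,0,0,0,0.3],[0,0,0,0,0.3],[0,0,0,0,0.3]]]' 20
```

```text
time: 4.98
position: [0.5531, 0.017, 0.0501]
tool_rot: [3.083, -0.569, -0.012]
ft_force: [-0.3, -0.1, -0.1]
grip_width: 1.002
grip_force: 0.0
time: 5.48
position: [0.5555, 0.0182, 0.0529]
tool_rot: [3.084, -0.567, -0.003]
ft_force: [0.4, -0.6, 0.4]
grip_width: 0.629
grip_force: 0.0
```

```bash
python3 -m crank '[[[0,0,0,0,0.5],[0,0,0,0,0.5],[0,0,0,0,0.5],[0,0,0,0,0.5],[0,0,0,0,0.5]]]' 20
```

```text
time: 5.9
position: [0.5552, 0.018, 0.0525]
tool_rot: [3.084, -0.567, -0.004]
ft_force: [-1.1, -0.5, 2.8]
grip_width: 0.52
grip_force: 20.0
```

```bash
python3 -m crank '[[[0,0,-10,0,0.5],[0,0,-20,0,0.5],[0,0,-25,0,0.5],[0,0,-30,0,0.5],[0,0,-30,0,0.5],[0,0,-30,0,0.5],[0,0,-20,0,0.5]]]'
python3 -m crank '[[[-23,-20,0,0,0.5],[-23,-20,0,0,0.5],[-23,-20,0,0,0.5],[-23,-20,0,0,0.5],[-23,-20,0,0,0.5],[-23,-20,0,0,0.5],[-23,-20,0,0,0.5],[-23,-20,0,0,0.5],[-23,-20,0,0,0.5],[-23,-20,0,0,0.5]]]'
python3 -m crank '[[[0,-6,0,0,0.5],[0,0,0,0,0.5],[0,0,0,0,0.5],[0,0,0,0,0.5]]]'
python3 - <<'E'
from h import *
import pickle
d=grab("wrist");pickle.dump(d,open("w2.pkl","wb"));cv2.imwrite("pics/w2.png",d["pixels"][:,:,::-1])
print(proj(d,[.4705,.271,.114]))
E
```

```text
time: 6.48
position: [0.5565, 0.0197, 0.2207]
tool_rot: [3.085, -0.566, 0.0]
ft_force: [0.5, 0.1, -0.8]
grip_width: 0.523
grip_force: 20.0
time: 7.32
position: [0.4105, 0.289, 0.2169]
tool_rot: [3.084, -0.566, -0.004]
ft_force: [0.2, 0.9, -0.6]
grip_width: 0.525
grip_force: 20.0
time: 7.65
position: [0.4145, 0.292, 0.2164]
tool_rot: [3.083, -0.569, -0.005]
ft_force: [-0.4, -1.4, -1.2]
grip_width: 0.522
grip_force: 20.0
[259.8290884  113.06914909]
```

View pics/w2.png

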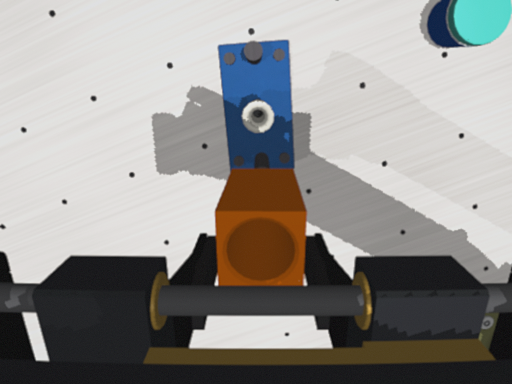

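```bash
cat > m2.py <<'E'
from h import *
import pickle
d=pickle.load(open("w2.pkl","rb"));px=d["pixels"];T=d["T"]@np.linalg.inv(d["T_tool_cam"])
g=cv2.cvtColor(px,cv2.COLOR_RGB2HSV)
m=((g[...,2]>120)&(g[...,1]<70)).astype(np.uint8);m[:, :236]=0;m[:,283:]=0;m[:90]=0;m[140:]=0
cs=max(cv2.findContours(m,cv2.RETR_EXTERNAL,cv2.CHAIN_APPROX_NONE)[0],key=cv2.contourArea)
(c,r)=cv2.minEnclosingCircle(cs);f=cv2.fitEllipse(cs);print("lip",c,r,f)
M=onz(d,f[0],.114);print("mouth",M.round(4),"lip diam mm",1000*np.linalg.norm(onz(d,(f[0][0]-f[1][0]/2,f[0][1]),.114)-onz(d,(f[0][0]+f[1][0]/2,f[0][1]),.114)))
P=onz(d,(253,49),.1);v=P-M;print("post dist",np.linalg.norm(v[:2]),"ang",np.degrees(np.arctan2(v[1],v[0])),"tool x ang",np.degrees(np.arctan2(T[1,0],T[0,0])))
# sleeve top face
zt=T[2,3]+.0375
print("sleeve px",[g[y,261].tolist() for y in (190,215,250,280)])
o=cv2.inRange(g,np.array((4,140,40)),np.array((20,255,255)));rows=[(y,np.where(o[y,200:320])[0]+200) for y in (205,211,215,225,240,260,280)]
for y,x in rows: print(y,x.min(),x.max(),end=" | ")
v=g[...,2].astype(np.uint8);hole=((v<165)&(o>0)).astype(np.uint8);hole[:213]=0
print(v[249,215:308:4],v[205:290:4,261])
E
python3 m2.py
```

```text
lip (257.83013916015625, 116.14593505859375) 16.675798416137695 ((257.8202209472656, 115.79547882080078), (30.302078247070312, 32.5064697265625), 139.57301330566406)
mouth [0.469  0.2734 0.114 ] lip diam mm 26.05334427721112
post dist 0.055275229474875225 ang -16.657203851275746 tool x ang -20.918547316884997
sleeve px [[13, 230, 104], [14, 238, 147], [13, 230, 104], [14, 233, 116]]
205 218 303 | 211 216 305 | 215 216 305 | 225 216 304 | 240 216 305 | 260 216 304 | 280 219 302 | [ 29 147 133  96  97 100 102 101 103 104 105 105 104 104 102 100  99  97
  95  92 117 143 148  25] [104 104 151 128 103 104 103 105 103 103 105 104 104 105 104 104 105 103
 102 132 106  47]
```

```bash
cat >> m2.py <<'E'
print()
h=onz(d,(260.3,249),zt);print("hole",h.round(4),"diam",np.linalg.norm(onz(d,(227,249),zt)-onz(d,(293.5,249),zt)),np.linalg.norm(onz(d,(260.3,216.5),zt)-onz(d,(260.3,281.5),zt)),"TCP",T[:3,3].round(4))
e1=onz(d,(216,240),zt);e2=onz(d,(305,240),zt);print("side mid",((e1+e2)/2).round(4),np.linalg.norm(e1-e2))
off=np.linalg.inv(T)@np.r_[h,1];print("hole in tool mm",(off*1000).round(1))
th=np.radians(-16.7);Xd=np.array([np.cos(th),np.sin(th),0]);Yd=np.array([np.sin(th),-np.cos(th),0])
tcp=M-Xd*off[0]-Yd*off[1];D=tcp-T[:3,3];print("need tcp",tcp.round(4),"shift in new tool axes mm",1000*D@Xd,1000*D@Yd)
E
python3 m2.py|tail -4
```

```text
hole [0.417  0.2919 0.2539] diam 0.03443829609635284 0.03749777642347562 TCP [0.4145 0.292  0.2164]
side mid [0.4217 0.29   0.2539] 0.0456782873584293
hole in tool mm [ 2.30e+00 -5.00e-01 -3.75e+01  1.00e+03]
need tcp [0.4666 0.2736 0.114 ] shift in new tool axes mm 55.206243884990904 2.671038538576212
```

```bash
python3 -m crank '[[[0,0,0,-0.073,0.5],[20,1,0,0,0.5],[25,1,0,0,0.5],[10,1,0,0,0.5],[0,0,0,0,0.5],[0,0,0,0,0.5],[0,0,0,0,0.5]]]'
```

```text
time: 8.28
position: [0.4644, 0.2754, 0.2163]
tool_rot: [3.104, -0.452, -0.007]
ft_force: [-0.5, -0.5, -2.6]
grip_width: 0.522
grip_force: 20.0
```

```bash
python3 -m crank '[[[2,1,5,0,0.5],[0,0,15,0,0.5],[0,0,10,0,0.5],[0,0,5,0,0.5],[0,0,0,0,0.5],[0,0,0,0,0.5]]]'
python3 -m crank '[[[0,0,0,0,0.5],[0,0,0,0,0.5]]]'
```

```text
time: 8.78
position: [0.4669, 0.2731, 0.1813]
tool_rot: [3.103, -0.453, -0.006]
ft_force: [-0.6, -0.5, -0.7]
grip_width: 0.52
grip_force: 20.0
time: 8.95
position: [0.4676, 0.2733, 0.1821]
tool_rot: [3.104, -0.454, -0.004]
ft_force: [-0.5, 0.1, -0.6]
grip_width: 0.523
grip_force: 20.0
```

```bash
python3 -m crank '[[[0,0,4,0,0.5],[0,0,4,0,0.5],[0,0,3,0,0.5],[0,0,3,0,0.5],[0,0,2,0,0.5],[0,0,2,0,0.5],[0,0,0,0,0.5]]]'
python3 -m crank '[[[0,0,2,0,0.5],[0,0,2,0,0.5],[0,0,2,0,0.5],[0,0,0,0,0.5]]]'
```

```text
time: 9.53
position: [0.467, 0.2727, 0.1629]
tool_rot: [3.103, -0.454, -0.006]
ft_force: [0.2, 0.3, -1.6]
grip_width: 0.52
grip_force: 20.0
time: 9.87
position: [0.4669, 0.2727, 0.1569]
tool_rot: [3.103, -0.454, -0.006]
ft_force: [-0.1, -0.9, -1.0]
grip_width: 0.523
grip_force: 20.0
```

```bash
python3 -m crank '[[[0,0,6,0,0.5],[0,0,8,0,0.5],[0,0,8,0,0.5],[0,0,8,0,0.5],[0,0,8,0,0.5],[0,0,8,0,0.5],[0,0,8,0,0.5],[0,0,6,0,0.5],[0,0,4,0,0.5],[0,0,0,0,0.5]]]'
python3 -m crank '[[[0,0,2,0,0.5],[0,0,2,0,0.5],[0,0,1,0,0.5],[0,0,0,0,0.5]]]'
```

```text
time: 10.7
position: [0.4664, 0.2722, 0.0923]
tool_rot: [3.102, -0.453, -0.007]
ft_force: [-0.6, 0.2, -0.9]
grip_width: 0.527
grip_force: 20.0
time: 11.03
position: [0.4669, 0.2725, 0.0884]
tool_rot: [3.103, -0.454, -0.005]
ft_force: [0.0, 0.4, -0.9]
grip_width: 0.524
grip_force: 20.0
```

```bash
python3 -m crank '[[[0,0,1,0,0.5],[0,0,1,0,0.5],[0,0,1,0,0.5],[0,0,1,0,0.5],[0,0,0,0,0.5]]]'
python3 -m crank '[[[0,0,1,0,0.5],[0,0,1,0,0.5],[0,0,0,0,0.5]]]'
```

```text
time: 11.45
position: [0.4668, 0.2724, 0.0842]
tool_rot: [3.103, -0.454, -0.005]
ft_force: [-0.3, 1.3, -0.7]
grip_width: 0.524
grip_force: 20.0
time: 11.7
position: [0.467, 0.2726, 0.0826]
tool_rot: [3.103, -0.454, -0.005]
ft_force: [-0.1, -0.0, 0.4]
grip_width: 0.523
grip_force: 20.0
```

```bash
python3 -m crank '[[[0,0,1,0,0.5],[0,0,0.5,0,0.5],[0,0,0,0,0.5]]]'
```

```text
time: 11.95
position: [0.4673, 0.2725, 0.0824]
tool_rot: [3.103, -0.454, -0.003]
ft_force: [-3.3, -2.3, 8.7]
grip_width: 0.522
grip_force: 20.0
```

```bash
python3 -m crank '[[[0,0,-1,0,0.4],[0,0,0,0,0],[0,0,0,0,-0.5],[0,0,0,0,-1],[0,0,0,0,-1],[0,0,0,0,-1],[0,0,0,0,-1],[0,0,0,0,-1]]]'
python3 -m crank '[[[0,0,-10,0,-1],[0,0,-20,0,-1],[-10,0,-30,0,-1],[-15,0,-30,0,-1],[-15,0,-30,0,-1],[-10,0,-20,0,-1],[0,0,0,0,-1],[0,0,0,0,-1],[0,0,0,0,-1]]]'
python3 - <<'E'
from h import *
import pickle
d=grab("wrist");pickle.dump(d,open("w3.pkl","wb"));u=proj(d,[.469,.2734,.114]).round().astype(int);print(u)
c=d["pixels"][max(u[1]-90,0):u[1]+90,u[0]-120:u[0]+120,::-1];cv2.imwrite("pics/w3.png",cv2.resize(c,None,fx=3,fy=3,interpolation=cv2.INTER_CUBIC))
E
```

```text
time: 12.62
position: [0.4668, 0.2725, 0.0817]
tool_rot: [3.103, -0.454, -0.006]
ft_force: [-0.1, -0.2, -0.3]
grip_width: 0.894
grip_force: 0.0
time: 13.37
position: [0.4197, 0.2869, 0.2217]
tool_rot: [3.102, -0.454, -0.005]
ft_force: [0.9, -0.9, -0.7]
grip_width: 1.002
grip_force: 0.0
[259 123]
```

View pics/w3.png

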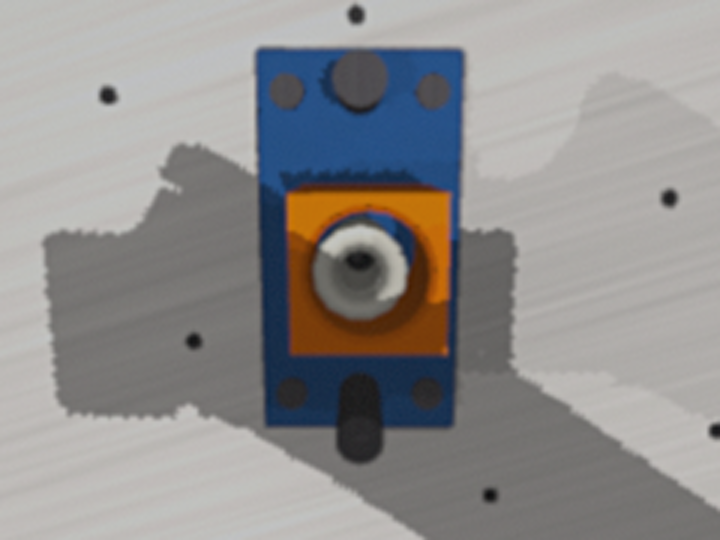

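The crop shows the sleeve standing square on the block, with the tube lip inside its bore and the mouth at crop (360,270). That agrees with (0.469, 0.273). Now to the wand.

```bash
python3 -m crank '[[[14,35,-6,0,-1],[14,35,-6,0,-1],[14,35,-6,0,-1],[14,35,-6,0,-1],[14,35,-6,0,-1],[14,35,-6,0,-1],[14,35,-6,0,-1],[14,35,-6,0,-1],[14,35,-6,0,-1],[14,35,-6,0,-1]]]'
python3 -m crank '[[[14,36,0,0,-1],[14,36,0,0,-1],[14,36,0,0,-1],[14,36,0,0,-1],[14,36,0,0,-1],[0,0,0,-0.12,-1],[0,0,0,-0.12,-1],[0,0,0,-0.12,-1],[0,0,0,-0.12,-1],[0,0,0,-0.12,-1]]]'
python3 -m crank '[[[0,0,0,-0.12,-1],[0,0,0,-0.12,-1],[0,0,0,-0.12,-1],[0,0,0,-0.12,-1],[0,0,0,-0.12,-1],[0,0,0,-0.12,-1],[0,0,0,-0.12,-1],[0,0,0,-0.12,-1],[0,0,0,-0.12,-1],[0,0,0,-0.12,-1]]]'
python3 -m crank '[[[0,0,0,-0.12,-1],[0,0,0,-0.12,-1],[0,0,0,-0.12,-1],[0,0,0,0,-1],[0,0,0,0,-1],[0,0,0,0,-1]]]'
python3 - <<'E'
from h import *
import pickle
d=grab("wrist");pickle.dump(d,open("w4.pkl","wb"));print(ctrl.get_state()["joint_positions"].round(2))
cv2.imwrite("pics/w4.png",d["pixels"][:,:,::-1]);print(proj(d,[.453,-.236,.152]))
E
```

```text
time: 14.25
position: [0.453, -0.0901, 0.2825]
tool_rot: [3.103, -0.455, -0.009]
ft_force: [1.6, 0.2, -0.2]
grip_width: 1.002
grip_force: 0.0
time: 15.08
position: [0.4685, -0.2806, 0.2824]
tool_rot: [3.101, 0.492, -0.012]
ft_force: [-0.8, 0.1, 0.5]
grip_width: 1.001
grip_force: 0.0
time: 15.92
position: [0.4685, -0.2805, 0.2825]
tool_rot: [-2.281, -2.156, 0.011]
ft_force: [-0.4, 0.6, -0.1]
grip_width: 1.0
grip_force: 0.0
time: 16.42
position: [0.4689, -0.2804, 0.2836]
tool_rot: [-1.869, -2.522, 0.01]
ft_force: [-0.2, 0.6, 0.9]
grip_width: 1.001
grip_force: 0.0
[ 0.88  0.09 -0.42  1.54  0.04  1.52  0.75]
[258.85454525 126.17009364]
```

View pics/w4.png

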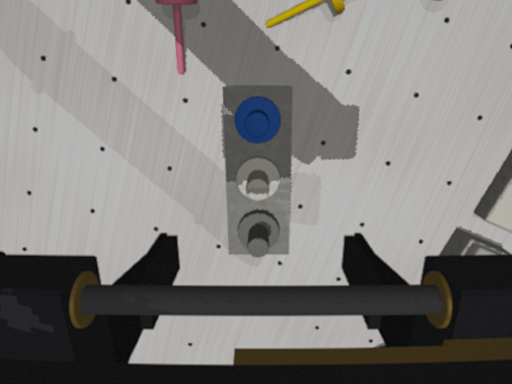

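The blue wand's head is at (258,120), with white (258,180) and grey (258,232) below it. The fingers are square to the rack.

Run:
```python
from h import *
import pickle
d=pickle.load(open("w4.pkl","rb"));T=d["T"]@np.linalg.inv(d["T_tool_cam"])
c=[c for c in blobs(d,(100,120,30),(130,255,255)) if 230<c[:,0,0].mean()<290][0]
f=cv2.fitEllipse(c);print(f);P=onz(d,f[0],.112);print(P.round(4),"diam",2*25/50*1000*np.linalg.norm(onz(d,(f[0][0]-f[1][0]/2,f[0][1]),.112)-onz(d,(f[0][0]+f[1][0]/2,f[0][1]),.112)))
v=d["pixels"][100:145,230:285,2].astype(int);print(v[::3,::3]);print(onz(d,(257,124),.152).round(4))
print("TCP",T[:3,3].round(4),"shift",(T[:3,:3].T@(P-T[:3,3])*1000).round(1), "tilt",T[:3,2].round(3))
```

```text
((257.1712341308594, 119.46159362792969), (44.617794036865234, 45.4286994934082), 177.00926208496094)
[ 0.4502 -0.2344  0.112 ] diam 47.40549371981129
[[ 79  79  80  83  81  90 108 108 109 109 108 109 111  90  78  81  82  81
   81]
 [ 81  79  78  79  99 110 108 108 109 109 110 110 109 109 104  79  81  81
   81]
 [ 81  82  81  91 108 107 108 109 108 109 109 108 109 111 109  97  80  83
   84]
 [ 81  83  82 108 107 108 108 110  98  88  99 109 108 108 109 110  86  82
   83]
 [124  78  93 107 107 107 107  63  76  75  69  62 106 108 109 110 100  81
   80]
 [ 91  80 105 108 106 109  80 106 110 110 111 100  69 109 109 109 108  80
   83]
 [ 82  77 106 107 107  98 105 108 108 109 109 110 100 103 109 109 109  82
   82]
 [ 77  75 106 107 107  94 106 106 107 108 108 109 109  92 109 109 108  82
   82]
 [ 80  81 104 108 107  94 108 107 107 108 107 109 109  95 109 109 109  81
   78]
 [ 84  81  93 106 108  95 107 106 108 108 109 108 109 101 109 109 101  83
   78]
 [ 82  80  81 108 107 100 104 106 106 106 106 108 103 108 108 109  80  82
   81]
 [ 81  83  81  89 106 108  93 103 106 106 107 104 100 108 109 100  81  84
   83]
 [ 80  83  81  79 100 106 107  97  94  95  93 100 108 108 104  79  80  80
   83]
 [ 80  79  80  78  77  89 107 107 106 107 108 107 108  93  79  82  84  82
   82]
 [ 78  81  79  78  78  80  80  87  95 101  96  92  81  79  83  83  84  81
   81]]
[ 0.4507 -0.2346  0.152 ]
TCP [ 0.4689 -0.2804  0.2836] shift [ 49.7  -3.4 171.5] tilt [-0.005 -0.004 -1.   ]
```

```bash
python3 -m crank '[[[15,-3,10,0,-1],[20,0,20,0,-0.5],[14,0,25,0,-0.2],[0,0,25,0,-0.2],[0,0,25,0,-0.2],[0,0,25,0,-0.2],[0,0,18,0,-0.2],[0,0,10,0,-0.2],[0,0,0,0,-0.2],[0,0,0,0,-0.2]]]' 25
python3 -m crank '[[[0,0,4,0,-0.2],[0,0,3,0,-0.2],[0,0,0,0,0],[0,0,0,0,0.4],[0,0,0,0,0.7],[0,0,0,0,0.7],[0,0,0,0,0.8],[0,0,0,0,0.8]]]' 25
```

```text
time: 17.3
position: [0.4514, -0.235, 0.1267]
tool_rot: [-1.867, -2.526, 0.01]
ft_force: [0.1, 0.2, -0.2]
grip_width: 0.601
grip_force: 0.0
time: 17.97
position: [0.4513, -0.235, 0.1196]
tool_rot: [-1.866, -2.527, 0.01]
ft_force: [-0.5, -0.0, 0.4]
grip_width: 0.231
grip_force: 0.0
```

```bash
python3 -m crank '[[[0,0,0,0,0.8],[0,0,0,0,0.8]]]'
python3 - <<'E'
from h import *
d=grab("wrist");cv2.imwrite("pics/w5.png",d["pixels"][:,:,::-1])
E
```

```text
time: 18.13
position: [0.4513, -0.235, 0.1195]
tool_rot: [-1.866, -2.527, 0.01]
ft_force: [0.5, -0.1, 0.1]
grip_width: 0.129
grip_force: 0.0
```

View pics/w5.png

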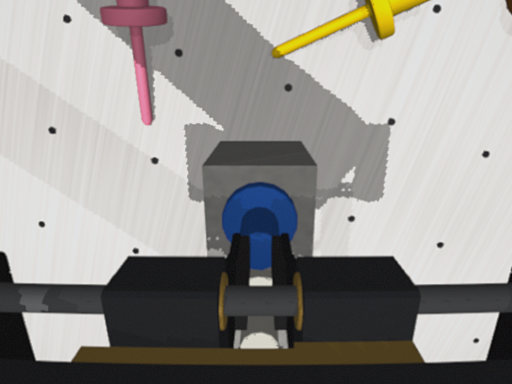

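Run:
```python
from h import *
d=grab("wrist")
for p in([.4504,-.2345,.152],[.4504,-.2345,.112],[.4504,-.2345,.1],tool_T()[:3,3],tool_T()@[0,0,-.019,1]): print(np.round(p,3),proj(d,p[:3]).round(1))
c=[c for c in blobs(d,(100,100,20),(130,255,255)) if 200<c[:,0,0].mean()<320][0];print(cv2.boundingRect(c),cv2.contourArea(c))
v=d["pixels"][175:275,260];print(v[::4].tolist())
t=grab("top");s=grab("scene")
a=np.hstack([cv2.resize(t["pixels"][150:260,300:420],(390,360)),cv2.resize(s["pixels"][120:230,100:220],(390,360))])
cv2.imwrite("pics/b6.png",a[...,::-1])
```

```text
[ 0.45  -0.234  0.152] [258.8 250.8]
[ 0.45  -0.234  0.112] [259.4 221.7]
[ 0.45  -0.234  0.1  ] [259.5 214.9]
[ 0.451 -0.235  0.119] [260.4 227.5]
[ 0.451 -0.235  0.138  1.   ] [260.4 240.8]
(222, 182, 75, 88) 4012.0
[[109, 109, 107], [110, 109, 106], [14, 37, 79], [31, 69, 136], [30, 69, 137], [32, 70, 137], [27, 68, 136], [28, 68, 136], [24, 50, 97], [17, 39, 78], [16, 39, 77], [18, 39, 76], [16, 39, 77], [21, 40, 77], [19, 43, 82], [33, 65, 125], [29, 68, 136], [29, 61, 120], [26, 60, 118], [21, 57, 117], [27, 59, 118], [25, 58, 116], [26, 60, 118], [24, 58, 117], [83, 82, 80]]
```

View pics/b6.png

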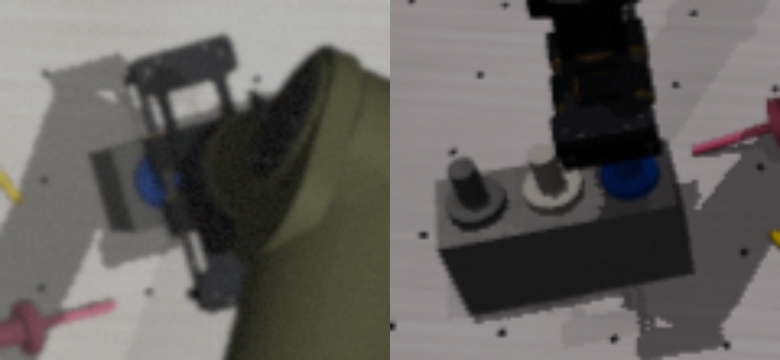

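```bash
python3 -m crank '[[[0,0,0,0,0.8],[0,0,0,0,0.8],[0,0,0,0,0.8],[0,0,0,0,0.8]]]'
python3 - <<'E'
from h import *
d=grab("wrist");c=d["pixels"][160:330,180:340,::-1];cv2.imwrite("pics/w7.png",cv2.resize(c,None,fx=3.5,fy=3.5,interpolation=cv2.INTER_CUBIC))
E
```

```text
time: 18.67
position: [0.4513, -0.235, 0.1194]
tool_rot: [-1.866, -2.527, 0.01]
ft_force: [0.5, 0.2, 0.0]
grip_width: 0.1
grip_force: 0.0
```

View pics/w7.png

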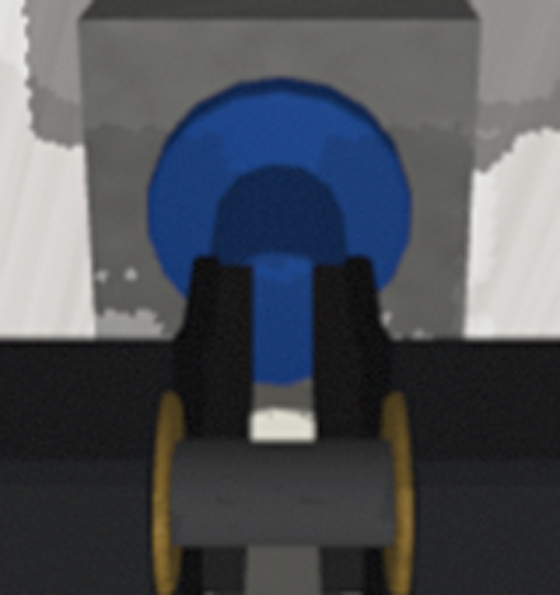

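The crop shows both fingertips (front edges at crop (253,262) and (313,262)) in front of the grip's top and shut to 9 mm with nothing between them. From the 87 mm opening seen in the first wrist view (165 px, depth 0.18 m), the tips end about 32 mm above the reported TCP. So I was closing just above the grip. I reopen and go lower, watching the force.

```bash
python3 -m crank '[[[0,0,-5,0,-0.2],[0,0,0,0,-0.2],[0,0,0,0,-0.2],[0,0,0,0,-0.2],[0,0,0,0,-0.2],[0,0,0,0,-0.2],[0,0,0,0,-0.2],[0,0,0,0,-0.2],[0,0,0,0,-0.2]]]'
python3 -m crank '[[[0,0,5,0,-0.2],[0,0,5,0,-0.2],[0,0,5,0,-0.2],[0,0,5,0,-0.2],[0,0,0,0,-0.2]]]'
```

```text
time: 19.47
position: [0.4513, -0.235, 0.1244]
tool_rot: [-1.866, -2.527, 0.01]
ft_force: [-0.3, -1.0, 0.4]
grip_width: 0.584
grip_force: 0.0
time: 19.88
position: [0.4503, -0.2346, 0.1029]
tool_rot: [-1.864, -2.525, 0.01]
ft_force: [-0.5, 0.2, 0.0]
grip_width: 0.601
grip_force: 0.0
```

```bash
python3 -m crank '[[[0,0,4,0,-0.2],[0,0,4,0,-0.2],[0,0,2,0,-0.2],[0,0,0,0,0.2],[0,0,0,0,0.5],[0,0,0,0,0.6],[0,0,0,0,0.6],[0,0,0,0,0.6],[0,0,0,0,0.6],[0,0,0,0,0.6]]]' 25
```

```text
time: 20.72
position: [0.4511, -0.2353, 0.0946]
tool_rot: [-1.866, -2.527, 0.01]
ft_force: [-0.9, 0.1, 0.5]
grip_width: 0.269
grip_force: 25.0
```

```bash
python3 -m crank '[[[0,0,-4,0,0.6],[0,0,-8,0,0.6],[0,0,-15,0,0.6],[0,0,-20,0,0.6],[0,0,-20,0,0.6],[0,0,-20,0,0.6],[0,0,-20,0,0.6],[0,0,-20,0,0.6],[0,0,-15,0,0.6],[0,0,-8,0,0.6]]]'
python3 -m crank '[[[0,0,0,0,0.6],[0,0,0,0,0.6],[0,0,0,0,0.6]]]'
python3 - <<'E'
from h import *
print(ctrl.get_state()["position"],tool_T()[:3,:].round(4).tolist())
E
```

```text
time: 21.55
position: [0.4528, -0.2346, 0.2473]
tool_rot: [1.864, 2.525, -0.009]
ft_force: [0.1, 1.1, -1.0]
grip_width: 0.267
grip_force: 25.0
time: 21.8
position: [0.4512, -0.2341, 0.2433]
tool_rot: [-1.865, -2.526, 0.01]
ft_force: [-0.9, 0.8, -0.1]
grip_width: 0.267
grip_force: 25.0
[ 0.45115605 -0.23409459  0.24328018] [[-0.2945, 0.9556, -0.0057, 0.4512], [0.9557, 0.2945, -0.0039, -0.2341], [-0.0021, -0.0066, -1.0, 0.2433]]
```

```bash
python3 -m crank '[[[20,7,0,0,0.6],[36,12.5,0,0,0.6],[36,12.5,0,0,0.6],[36,12.5,0,0,0.6],[36,12.5,0,0,0.6],[36,12.5,0,0,0.6],[36,12.5,0,0,0.6],[36,12.5,0,0,0.6],[36,12.5,0,0,0.6],[36,12.5,0,0,0.6]]]'
python3 -m crank '[[[36,12.5,0,0,0.6],[36,12.5,0,0,0.6],[36,12.5,0,0,0.6],[20,7,0,0,0.6],[7,2.5,0,0,0.6],[0,0,0,0,0.6],[0,0,0,0,0.6],[0,0,0,0,0.6]]]'
python3 - <<'E'
from h import *
T=tool_T();print((T[:3,:3].T@(np.array([.469,.2734,.114])-T[:3,3])*1000).round(1),T[:3,2].round(4))
for i in range(3): grab("top");print(tool_T()[:3,3].round(4))
E
```

```text
time: 22.63
position: [0.4637, 0.1311, 0.2416]
tool_rot: [-1.866, -2.526, 0.012]
ft_force: [1.4, -0.4, -1.5]
grip_width: 0.266
grip_force: 25.0
time: 23.3
position: [0.4704, 0.2701, 0.2413]
tool_rot: [1.869, 2.525, -0.013]
ft_force: [0.9, 0.1, -1.7]
grip_width: 0.268
grip_force: 25.0
[  4.2   0.5 127.2] [-0.0047 -0.0067 -1.    ]
[0.4705 0.2701 0.2415]
[0.4705 0.2702 0.2417]
[0.4705 0.2705 0.2418]
```

```bash
python3 -m crank '[[[3,0,5,0,0.6],[0,0,12,0,0.6],[0,0,12,0,0.6],[0,0,8,0,0.6],[0,0,0,0,0.6],[0,0,0,0,0.6],[0,0,0,0,0.6]]]'
python3 - <<'E'
from h import *
d=grab("wrist");T=tool_T();print(T[:3,3].round(4))
s=grab("scene")
tip=T[:3,3]+np.array([0,0,-.0786]);print("tip",tip.round(4))
# blue head contour centre in scene vs predicted
for n,D in(("wrist",d),("scene",s)):
    p=proj(D,T[:3,3]+[0,0,.0374-.026]);print(n,"head pred",p.round(1))
    for c in blobs(D,(100,120,30),(130,255,255),60):
        m=c[:,0].mean(0)
        if np.hypot(*(m-p))<60: print(cv2.boundingRect(c),cv2.contourArea(c))
E
```

```text
time: 24.03
position: [0.4689, 0.2752, 0.205]
tool_rot: [-1.866, -2.527, 0.01]
ft_force: [0.1, 1.1, -1.0]
grip_width: 0.27
grip_force: 25.0
[0.4691 0.2753 0.2052]
tip [0.4691 0.2753 0.1266]
wrist head pred [260.6 235.3]
(219, 188, 83, 98) 5093.0
scene head pred [365.7 159.8]
(335, 183, 38, 46) 406.0
(356, 150, 19, 20) 159.5
```

```bash
python3 -m crank '[[[-2,0,3,0,0.6],[0,0,3,0,0.6],[0,0,3,0,0.6],[0,0,3,0,0.6],[0,0,3,0,0.6],[0,0,0,0,0.6],[0,0,0,0,0.6]]]'
python3 -m crank '[[[0,0,3,0,0.6],[0,0,3,0,0.6],[0,0,3,0,0.6],[0,0,3,0,0.6],[0,0,0,0,0.6]]]'
```

```text
time: 24.72
position: [0.4692, 0.273, 0.1896]
tool_rot: [-1.866, -2.527, 0.011]
ft_force: [0.9, -0.5, -1.2]
grip_width: 0.269
grip_force: 25.0
time: 25.13
position: [0.469, 0.2728, 0.1771]
tool_rot: [-1.865, -2.527, 0.011]
ft_force: [-0.3, 0.5, -1.7]
grip_width: 0.269
grip_force: 25.0
```

```bash
python3 -m crank '[[[0,0,5,0,0.6],[0,0,6,0,0.6],[0,0,6,0,0.6],[0,0,6,0,0.6],[0,0,4,0,0.6],[0,0,3,0,0.6],[0,0,0,0,0.6]]]'
python3 -m crank '[[[0,0,2,0,0.6],[0,0,2,0,0.6],[0,0,1,0,0.6],[0,0,0,0,0.6]]]'
```

```text
time: 25.72
position: [0.4688, 0.2727, 0.147]
tool_rot: [-1.865, -2.527, 0.011]
ft_force: [0.0, 0.4, -0.6]
grip_width: 0.266
grip_force: 25.0
time: 26.05
position: [0.4691, 0.2728, 0.1427]
tool_rot: [-1.866, -2.527, 0.01]
ft_force: [0.7, -0.6, -1.2]
grip_width: 0.264
grip_force: 25.0
```

```bash
python3 -m crank '[[[0,0,1,0,0.6],[0,0,1,0,0.6],[0,0,0,0,0.6]]]'
python3 -m crank '[[[0,0,1,0,0.6],[0,0,0,0,0.6]]]'
python3 -m crank '[[[0,0,1,0,0.6],[0,0,0,0,0.6]]]'
```

```text
time: 26.3
position: [0.4692, 0.2728, 0.1408]
tool_rot: [-1.866, -2.527, 0.01]
ft_force: [-0.2, -0.1, -2.0]
grip_width: 0.268
grip_force: 25.0
time: 26.47
position: [0.4692, 0.2728, 0.1398]
tool_rot: [-1.866, -2.527, 0.01]
ft_force: [-0.2, -0.3, -1.7]
grip_width: 0.273
grip_force: 25.0
time: 26.63
position: [0.4691, 0.2728, 0.1387]
tool_rot: [-1.866, -2.527, 0.01]
ft_force: [-0.0, -0.0, -1.0]
grip_width: 0.265
grip_force: 25.0
```

```bash
python3 -m crank '[[[0,0,1,0,0.6],[0,0,0,0,0.6]]]'
python3 -m crank '[[[0,0,1,0,0.6],[0,0,0,0,0.6]]]'
```

```text
time: 26.8
position: [0.4692, 0.2728, 0.1378]
tool_rot: [-1.866, -2.527, 0.01]
ft_force: [-0.8, 0.8, -1.1]
grip_width: 0.267
grip_force: 25.0
time: 26.97
position: [0.4695, 0.2731, 0.1375]
tool_rot: [1.866, 2.527, -0.009]
ft_force: [-0.0, 0.2, 2.5]
grip_width: 0.27
grip_force: 25.0
```

```bash
python3 -m crank '[[[0,0,0,0,0.4],[0,0,0,0,0.2],[0,0,0,0,0],[0,0,0,0,-0.2],[0,0,0,0,-0.2],[0,0,0,0,-0.2],[0,0,0,0,-0.2],[0,0,0,0,-0.2]]]' 20
python3 -m crank '[[[0,0,-5,0,-0.2],[0,0,-15,0,-0.2],[0,0,-20,0,-0.2],[0,0,-20,0,-0.2],[0,0,-10,0,-0.2],[0,0,0,0,-0.2],[0,0,0,0,-0.2],[0,0,0,0,-0.2],[0,0,0,0,-0.2],[0,0,0,0,-0.2]]]'
python3 - <<'E'
from h import *
d=grab("wrist");s=grab("scene");T=tool_T();print(T[:3,3].round(4))
for n,D in(("wrist",d),("scene",s)):
    for z in(.195,.155,.143): print(n,z,proj(D,[.469,.273,z]).round(1))
    p=proj(D,[.469,.273,.155])
    for c in blobs(D,(100,120,30),(130,255,255),40):
        m=c[:,0].mean(0)
        if np.hypot(*(m-p))<60: print(cv2.boundingRect(c),cv2.contourArea(c),cv2.fitEllipse(c))
E
```

```text
time: 27.63
position: [0.4692, 0.2728, 0.1369]
tool_rot: [-1.866, -2.527, 0.01]
ft_force: [-0.4, 0.3, 0.2]
grip_width: 0.596
grip_force: 0.0
time: 28.47
position: [0.4689, 0.2728, 0.2058]
tool_rot: [-1.865, -2.526, 0.012]
ft_force: [0.1, 1.0, -1.4]
grip_width: 0.598
grip_force: 0.0
[0.4691 0.2729 0.2062]
wrist 0.195 [260.8 220.5]
wrist 0.155 [261.  200.4]
wrist 0.143 [261.1 195.5]
(193, 99, 137, 131) 7511.0 ((258.6358337402344, 167.1671600341797), (89.45281219482422, 131.57044982910156), 136.97723388671875)
scene 0.195 [363.4 165.4]
scene 0.155 [360.8 175.3]
scene 0.143 [360.1 178.2]
(335, 183, 38, 46) 406.5 ((354.2667541503906, 202.91220092773438), (27.1673526763916, 49.62322998046875), 17.339702606201172)
(353, 164, 18, 23) 268.0 ((362.0428466796875, 176.03350830078125), (16.69881248474121, 22.18311882019043), 18.816532135009766)
```

```bash
python3 -m crank '[[[0,0,0,0,0.3],[0,0,0,0,0.6],[0,0,0,0,1],[0,0,0,0,1],[0,0,0,0,1],[0,0,0,0,1],[0,0,0,0,1],[0,0,0,0,1],[0,0,0,0,1],[0,0,0,0,1]]]' 30
python3 -m crank '[[[0,0,8,0,1],[0,0,8,0,1],[0,0,8,0,1],[0,0,6,0,1],[0,0,4,0,1],[0,0,0,0,1]]]'
```

```text
time: 29.4
position: [0.4695, 0.2732, 0.2069]
tool_rot: [-1.866, -2.527, 0.01]
ft_force: [0.5, -0.1, 0.1]
grip_width: 0.017
grip_force: 0.0
time: 29.9
position: [0.4686, 0.2725, 0.1715]
tool_rot: [-1.865, -2.526, 0.013]
ft_force: [-0.1, 0.7, -0.1]
grip_width: 0.002
grip_force: 0.0
```

```bash
python3 -m crank '[[[0,0,2,0,1],[0,0,2,0,1],[0,0,2,0,1],[0,0,0,0,1]]]'
python3 -m crank '[[[0,0,2,0,1],[0,0,2,0,1],[0,0,0,0,1]]]'
```

```text
time: 30.23
position: [0.4693, 0.2729, 0.1667]
tool_rot: [-1.866, -2.527, 0.01]
ft_force: [-0.3, 0.0, 0.3]
grip_width: 0.006
grip_force: 0.0
time: 30.48
position: [0.4691, 0.2728, 0.1625]
tool_rot: [-1.866, -2.527, 0.011]
ft_force: [0.0, 0.1, 0.1]
grip_width: 0.007
grip_force: 0.0
```

```bash
python3 -m crank '[[[0,0,2,0,1],[0,0,2,0,1],[0,0,0,0,1]]]'
python3 -m crank '[[[0,0,2,0,1],[0,0,2,0,1],[0,0,0,0,1]]]'
```

```text
time: 30.73
position: [0.4697, 0.2731, 0.1594]
tool_rot: [1.866, 2.527, -0.009]
ft_force: [-0.4, -0.5, 2.9]
grip_width: 0.003
grip_force: 1.7
time: 30.98
position: [0.4697, 0.273, 0.1554]
tool_rot: [1.866, 2.527, -0.009]
ft_force: [0.8, -0.5, 4.5]
grip_width: 0.007
grip_force: 2.2
```

```bash
python3 -m crank '[[[0,0,1.5,0,1],[0,0,1.5,0,1],[0,0,1.5,0,1],[0,0,1.5,0,1],[0,0,1.5,0,1],[0,0,1.5,0,1],[0,0,1.5,0,1],[0,0,1,0,1],[0,0,0,0,1]]]'
python3 -m crank '[[[0,0,1,0,1],[0,0,1,0,1],[0,0,0,0,1]]]'
```

```text
time: 31.73
position: [0.4695, 0.2725, 0.1439]
tool_rot: [1.866, 2.527, -0.01]
ft_force: [-0.3, -1.3, 6.4]
grip_width: 0.004
grip_force: 2.7
time: 31.98
position: [0.4695, 0.2724, 0.1419]
tool_rot: [1.866, 2.527, -0.011]
ft_force: [-1.3, -1.3, 6.2]
grip_width: 0.006
grip_force: 2.8
```

```bash
python3 -m crank '[[[0,0,1,0,1],[0,0,1,0,1],[0,0,0,0,1]]]'
python3 -m crank '[[[0,0,1,0,1],[0,0,0,0,1]]]'
python3 -m crank '[[[0,0,1,0,1],[0,0,0,0,1]]]'
```

```text
time: 32.23
position: [0.4694, 0.2724, 0.1399]
tool_rot: [1.866, 2.527, -0.011]
ft_force: [-1.7, -1.3, 5.3]
grip_width: 0.007
grip_force: 2.9
time: 32.4
position: [0.4694, 0.2723, 0.1389]
tool_rot: [1.866, 2.526, -0.011]
ft_force: [-0.6, -3.0, 6.4]
grip_width: 0.008
grip_force: 3.0
time: 32.57
position: [0.4695, 0.2723, 0.1388]
tool_rot: [1.866, 2.526, -0.011]
ft_force: [-3.0, -3.2, 11.4]
grip_width: 0.003
grip_force: 5.5
```

```bash
python3 -m crank '[[[0,0,0.7,0,1],[0,0,0,0,1],[0,0,0,0,1]]]'
```

```text
time: 32.82
position: [0.4696, 0.2723, 0.1387]
tool_rot: [1.866, 2.526, -0.011]
ft_force: [-3.2, -3.9, 14.9]
grip_width: 0.005
grip_force: 7.3
```

Home: the force rises with no travel. I retreat upward and sideways, then check.

```bash
python3 -m crank '[[[0,0,-3,0,1],[0,0,-10,0,1],[0,0,-20,0,1],[0,0,-30,0,1],[0,0,-30,0,1],[-30,0,-20,0,1],[-35,0,0,0,1],[-35,0,0,0,1],[0,0,0,0,1],[0,0,0,0,1]]]'
python3 -m crank '[[[0,0,0,0,1],[0,0,0,0,1]]]'
python3 - <<'E'
from h import *
t=grab("top");s=grab("scene")
def find(D,p,lo,hi,r=14):
    for c in blobs(D,lo,hi,15):
        m=c[:,0].mean(0)
        if np.hypot(*(m-p))<r: print("   ",np.round(m,1),cv2.boundingRect(c),cv2.contourArea(c))
B=((100,120,30),(130,255,255));O=((4,130,60),(17,255,255))
for n,D in(("top",t),("scene",s)):
    for z in(.172,.132): print(n,z,proj(D,[.469,.273,z]).round(1))
    find(D,proj(D,[.469,.273,.14]),*B);print(" orange");find(D,proj(D,[.469,.273,.08]),*O,25)
    print(" tub",proj(D,[.482,.036,.062]).round(1));find(D,proj(D,[.482,.036,.062]),(75,80,60),(100,255,255))
# flask: brightness diff vs first pictures
for n,D in(("top",t),("scene",s)):
    a=cv2.imread(f"pics/{n}0.png")[:,:,::-1].astype(int);q=D["pixels"].astype(int)
    for nm,p in(("flask",[.614,-.015,.06]),("tub",[.482,.036,.05]),("white",[.471,-.298,.13]),("grey",[.492,-.358,.13])):
        u=proj(D,p).round().astype(int);sl=np.s_[u[1]-7:u[1]+8,u[0]-6:u[0]+7];print(n,nm,np.abs(a[sl]-q[sl]).mean().round(1))
E
```

```text
time: 33.65
position: [0.4999, 0.175, 0.25]
tool_rot: [-1.873, -2.522, 0.011]
ft_force: [0.3, 0.5, 0.0]
grip_width: 0.006
grip_force: 0.0
time: 33.82
position: [0.4984, 0.1794, 0.2501]
tool_rot: [-1.862, -2.529, 0.009]
ft_force: [-0.8, 0.0, -1.1]
grip_width: 0.007
grip_force: 0.0
top 0.172 [160.4 192. ]
top 0.132 [164.  192.8]
 orange
 tub [252.1 191.9]
    [252.  191.8] (243, 183, 19, 19) 259.0
scene 0.172 [361.9 171.2]
scene 0.132 [359.4 180.8]
 orange
 tub [269.9 195.6]
    [270.2 196.8] (260, 189, 21, 17) 258.5
top flask 20.9
top tub 14.3
top white 21.5
top grey 13.8
scene flask 13.4
scene tub 1.8
scene white 7.8
scene grey 4.9
```

```bash
python3 -m crank '[[[-35,10,-8,0,1],[-38,10,-8,0,1],[-38,10,-8,0,1],[-38,10,-8,0,1],[-38,10,-8,0,1],[-38,10,-8,0,1],[-38,10,0,0,1],[-38,10,0,0,1],[-20,0,0,0,1],[0,0,0,0,1]]]'
python3 - <<'E'
from h import *
t=grab("top");s=grab("scene")
def find(n,D,p,lo,hi,r):
    p=proj(D,p)
    for c in blobs(D,lo,hi,15):
        m=c[:,0].mean(0)
        if np.hypot(*(m-p))<r: print(n,"pred",p.round(1),"got",np.round(m,1),cv2.boundingRect(c),cv2.contourArea(c))
B=((100,120,30),(130,255,255))
for n,D in(("top",t),("scene",s)):
    find(n+" blue",D,[.469,.273,.132],*B,35);find(n+" orange",D,[.469,.273,.08],(3,120,40),(18,255,255),30)
for z in(.172,.152,.132,.12,.03): print(z,proj(s,[.469,.273,z]).round(1))
a=cv2.imread("pics/top0.png")[:,:,::-1].astype(int);q=t["pixels"].astype(int);S=cv2.imread("pics/scene0.png")[:,:,::-1].astype(int);Q=s["pixels"].astype(int)
for nm,p in(("flask",[.614,-.015,.06]),("tub",[.482,.036,.05]),("white",[.471,-.298,.13]),("grey",[.492,-.358,.13])):
    for k,D,A,C in(("top",t,a,q),("scene",s,S,Q)):
        u=proj(D,p).round().astype(int);sl=np.s_[u[1]-7:u[1]+8,u[0]-6:u[0]+7];print(k,nm,np.abs(A[sl]-C[sl]).mean().round(1),end="; ")
print()
for v in range(150,215,3): print(v,Q[v,352:372:4].tolist())
E
```

```text
time: 34.75
position: [0.6714, -0.1116, 0.2964]
tool_rot: [-1.875, -2.519, 0.013]
ft_force: [-0.5, -0.9, -0.6]
grip_width: 0.004
grip_force: 0.0
top blue pred [164.  192.8] got [167.  199.9] (156, 183, 25, 30) 272.0
top blue pred [164.  192.8] got [177.7 182.3] (167, 178, 21, 11) 40.5
scene blue pred [359.4 180.8] got [355.1 200.6] (335, 169, 38, 60) 696.5
scene orange pred [356.5 192.5] got [353.7 198.1] (344, 182, 22, 30) 270.5
0.172 [361.9 171.2]
0.152 [360.7 176. ]
0.132 [359.4 180.8]
0.12 [358.7 183.5]
0.03 [353.8 203. ]
top flask 28.5; scene flask 20.4; top tub 34.7; scene tub 13.3; top white 54.4; scene white 12.8; top grey 19.6; scene grey 8.0; 
150 [[158, 152, 152], [159, 153, 153], [159, 154, 154], [159, 154, 154], [159, 152, 153]]
153 [[158, 152, 152], [157, 152, 152], [158, 152, 153], [157, 151, 151], [159, 153, 153]]
156 [[159, 153, 153], [159, 153, 154], [160, 154, 155], [160, 157, 157], [159, 157, 158]]
159 [[158, 152, 152], [159, 153, 153], [159, 151, 152], [159, 153, 153], [158, 152, 153]]
162 [[159, 152, 153], [158, 153, 153], [158, 154, 154], [158, 155, 154], [158,
[... 613 characters left out ...]
 [3, 48, 141], [1, 47, 140], [19, 46, 119]]
189 [[119, 46, 0], [3, 15, 42], [4, 24, 69], [0, 13, 42], [20, 42, 77]]
192 [[57, 19, 0], [58, 19, 0], [66, 21, 0], [149, 61, 0], [37, 36, 40]]
195 [[58, 18, 0], [57, 18, 0], [57, 18, 0], [47, 24, 27], [12, 45, 94]]
198 [[57, 19, 0], [58, 20, 0], [58, 19, 0], [19, 40, 78], [12, 45, 94]]
201 [[56, 20, 1], [58, 20, 0], [58, 19, 0], [8, 29, 59], [18, 47, 94]]
204 [[42, 39, 43], [51, 26, 14], [58, 19, 0], [5, 23, 48], [37, 52, 87]]
207 [[18, 16, 19], [58, 19, 0], [54, 20, 2], [6, 24, 50], [104, 98, 99]]
210 [[13, 13, 14], [55, 18, 0], [35, 21, 24], [6, 23, 50], [157, 151, 152]]
213 [[11, 10, 12], [8, 26, 57], [7, 26, 55], [11, 42, 91], [154, 147, 148]]
```

```bash
python3 -m crank '[[[25,-35,0,0,1],[25,-35,0,0,1],[25,-35,0,0,1],[25,-35,0,0,1],[0,-35,0,0,1],[0,-35,0,0,1],[0,0,0,0,1]]]'
python3 - <<'E'
from h import *
for n,L in(("scene",dict(flask=(248,244),tub=(271,198),white=(150,175),grey=(125,178))),("top",dict(flask=(271,146),tub=(252,192),white=(373,198),grey=(395,191)))):
    a=cv2.imread(f"pics/{n}0.png");q=np.ascontiguousarray(get_image(n)["pixels"][:,:,::-1])
    for k,(u,v) in L.items():
        r=cv2.matchTemplate(q[v-30:v+31,u-30:u+31],a[v-12:v+13,u-10:u+11],cv2.TM_CCOEFF_NORMED);_,m,_,l=cv2.minMaxLoc(r);print(n,k,round(m,2),(l[0]-20,l[1]-18))
E
```

```text
time: 35.43
position: [0.4399, -0.0731, 0.2999]
tool_rot: [1.867, 2.524, -0.022]
ft_force: [0.4, -0.6, 0.3]
grip_width: 0.004
grip_force: 0.0
scene flask 0.89 (0, 0)
scene tub 0.74 (0, 0)
scene white 1.0 (0, 0)
scene grey 1.0 (0, 0)
top flask 0.96 (0, 0)
top tub 0.43 (0, 0)
top white 0.3 (6, 17)
top grey 0.95 (0, 0)
```

All the things to be left alone match their first positions at zero shift in the scene view (the top view is partly hidden by the arm). Handing in.

```bash
python3 -m crank '[[[0,0,0,0,1],[0,0,0,0,1],[0,0,0,0,1]]]' >/dev/null; python3 -c "from bench import job;print(job.close_job())"
```

```text
the job is handed in; nothing more can be done
None
```

Job handed in at about 36 s: the sleeve was lowered onto the block, and the wand stood in the tube on its own before being pressed home. The flask, tub and spare wands have not moved, but the pink and yellow look-alikes fell from their tips early on (no contact force was read, cause not proven), and I viewed 11 pictures, one over the limit of 10.

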